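# Gauge the stem holes of cork pots and pull the reject

## Robot

A 6-joint arm with a two-finger parallel gripper is mounted at the origin on the work surface. World frame = base frame: x ahead of the robot, y to its left, z up, the work surface at z = 0. Lengths are in m, angles in rad, forces in N, time in s.
With the tool pointing down it reaches from about 0.275 to 0.75 m from the base axis. Payload 10.2 kg.
Tool frame: the origin (TCP) lies where the fingers leave the gripper's body, on its centre line; the fingertips stand 64 mm ahead of it and the grasp point (between the pads) lies 45 mm ahead of it (ctrl.pinch_z is the distance from the TCP to the grasp point, in m); z points along the fingers, y is the line along which they close (so a half turn about z gives the same grasp; the last joint's range is limited). The gripper opens to 88 mm and grips with 3 to 60 N. Pads are 18 mm wide; open, the fingers measure 123 mm over their backs; the gripper's body (75 mm by 187 mm) begins 45 mm behind the grasp point.
Start: joints at [-1.426, 0.313, 1.498, -0, 1.331, -0.223], TCP at [0.189, -0.49, 0.303] pointing down, gripper open.
Joint ranges: [-2.94, 2.94], [-0.97, 2.17], [0.19, 2.56], [-1.23, 4.37], [0.02, 3.11], [-2.88, 2.88]. Speed limits (rad/s): [2.39, 2.39, 3.01, 3.14, 3.14, 3.14].

## Interface

Orientations are given as a 3x3 rotation matrix whose columns are the frame's x, y, z axes.
In Python, from rig import ctrl, capture, camera_model gives the robot as it stands. Calls block until the motion is done:
- ctrl.move_pose(position, orientation): joint-space move of the TCP to a pose.
- ctrl.move_linear(position, rot=None, max_speed=0.15, max_force=None): straight line of the TCP; rot=None keeps the orientation; max_speed is the mean speed in m/s. With max_force (N) it stops when the force on the tool has changed by that much, and returns True; else False.
- ctrl.move_j(angles): joint-space move.
- ctrl.command_gripper(opening): finger opening in m; the grip force is fixed at half the most; returns when the fingers have stopped.
- ctrl.pause(seconds).
- ctrl.ik(position, orientation): joint angles nearest the present ones, or None.
- capture(name): name is "scene" or "top"; returns the picture (384x512x3 uint8, red, green, blue); there is no depth.
- camera_model(name): a dict with "fx", "fy", "cx", "cy" (pixels), "rvec" (rotation vector, rad) and "tvec" (3), from world to camera coordinates, as OpenCV has them. Camera axes: x right, y down, z forward; pixel columns grow to the right and rows downward; lengths in m; the calibration is good to about 2 mm. A picture is of the moment at which its call begins. camera_model takes no time and is no camera call.
A pose or a line that the arm cannot do raises ctrl.PlanningError and nothing moves.
- ctrl.job_done(): hands the job in; it is judged then, once.
Readings, each from a call of its own:
- ctrl.get_clock(): time.
- ctrl.get_q(): joint angles.
- ctrl.get_joint_vel(): joint speeds.
- ctrl.get_tau(): joint torques, N m.
- ctrl.get_ee_pos(): TCP position.
- ctrl.get_orientation(): TCP orientation.
- ctrl.get_wrist_force(): force on the tool from outside, world axes, zero at the start.
- ctrl.get_ft_torque(): the same for the moment, N m.
- ctrl.get_grip_width(): finger opening in m.
- ctrl.get_finger_force(): force on a finger pad.
Only numpy, scipy, OpenCV 4.12 (cv2) and the standard library are available. Lean on these libraries where they do the work, as an engineer would, in place of code of your own. Each camera call takes 0.05 s, during which the arm holds its last target. There are 200 camera calls.

## Task

Take the red-handled pin gauge from its wooden stand and try it gently in the stem hole of each cork pot in the rack, one after another from the yellow-dot end: the pin should go in until its brass collar is down on the pot, or until it stops inside the hole without forcing it. Then put the gauge fully back in its stand, set any pot whose hole stopped the pin upright on the pink plate without dropping it, and leave the good pots in their pockets and everything else on the table where it is.

Things in the scene. Friction and masses are not known exactly. Their poses are not given: they have to be found in the camera images.
- gauge: pin gauge, loose, about 90 g, standing upright in the stand: a 12 mm steel pin 40 mm long with a 3 mm tapered nose, above it a brass collar 22 mm across and 4 mm thick, above that a red handle, a 20 x 20 mm square bar 44 mm tall. Origin at the tip of the pin, z up along the pin towards the handle: collar underside at z = 40 mm, handle from 44 to 88 mm, its flats facing x and y
- stand: wooden gauge stand, fixed, 64 x 64 x 48 mm with a 13.5 mm hole 44 mm deep in its top centre; origin at the centre of its underside on the table. With the gauge home, its collar lies on the stand's top and its tip is 8 mm above the stand's origin
- rack: light wooden rack, fixed, 80 x 280 x 14 mm, with three round pockets 6 mm deep in a row along its y axis, 90 mm apart; a yellow dot on its top at the +y end. Origin at the centre of its underside, z up
- pocket1 (a point): centre of the floor of the pocket next to the yellow dot (tried first), 8 mm above the table; its axes are the rack's
- pocket2 (a point): centre of the floor of the middle pocket
- pocket3 (a point): centre of the floor of the pocket farthest from the yellow dot (tried last)
- pot_a: cork pot blank, a loose upright cylinder 46 mm across, 50 mm tall, about 90 g, standing in a rack pocket with 3 mm play; origin at the centre of its underside, z up. A central 13.5 mm stem hole opens in its top. Good blank: 13.5 mm right through. Bad blank: the hole narrows to 8 mm from 15 mm below the mouth, stopping the 12 mm pin. The mouths look alike; only the gauge tells
- pot_b: cork pot blank, a loose upright cylinder 46 mm across, 50 mm tall, about 90 g, standing in a rack pocket with 3 mm play; origin at the centre of its underside, z up. A central 13.5 mm stem hole opens in its top. Good blank: 13.5 mm right through. Bad blank: the hole narrows to 8 mm from 15 mm below the mouth, stopping the 12 mm pin. The mouths look alike; only the gauge tells
- pot_c: cork pot blank, a loose upright cylinder 46 mm across, 50 mm tall, about 90 g, standing in a rack pocket with 3 mm play; origin at the centre of its underside, z up. A central 13.5 mm stem hole opens in its top. Good blank: 13.5 mm right through. Bad blank: the hole narrows to 8 mm from 15 mm below the mouth, stopping the 12 mm pin. The mouths look alike; only the gauge tells
- plate: pink plate with a scalloped edge, fixed, flat, 156 mm across inside the scallops, top 10 mm above the table; origin at the centre of its underside
- wipes: bystander: white packet of wipes, 85 x 150 x 36 mm, lying; origin at the centre of its underside
- phone: bystander: grey handset, 50 x 145 x 26 mm, lying; origin at the centre of its underside
- glue: bystander: white glue bottle, 44 mm across, 120 mm tall; origin at the centre of its underside
- paint_jar: bystander: green paint jar, 56 mm across, 60 mm tall; origin at the centre of its underside
- stem: bystander: wooden stem, a rod 10 mm thick and about 160 mm long lying on the table; origin at its underside, mid-length
- finished: bystander: finished cork pot with a pink wooden flower, 46 mm across, 116 mm tall, standing behind the rack; origin at the centre of its underside

How it is judged:
By the outcome, as a careful person would: the job done as asked, in the order asked, and still so for the second after the job is handed in, with the robot touching nothing.
It also fails if it takes over 72 s, if anything falls off the work surface, if the arm or the gripper's body presses on something with over 40 N, if the wrist force passes 120 N, or if a joint passes its speed limit or range.

## Working session

There is one attempt and no reset: what is moved stays moved. The work goes in short steps, each a Python script; the robot and the scene stay as the last script left them, time stands still between calls to the robot, and variables do not carry over. Pictures are saved under pics/ and viewed, at most 10 in all, crops included, and the job is handed in when it is done.

```bash
ls; mkdir -p pics; python3 - <<'E'
from rig import ctrl,capture,camera_model
import cv2
for n in("scene","top"):
    cv2.imwrite(f"pics/{n}0.png",cv2.resize(capture(n)[:,:,::-1],(800,600),interpolation=cv2.INTER_CUBIC)); print(camera_model(n))
print(ctrl.get_clock(),ctrl.pinch_z,ctrl.get_orientation())
E
```

```text
pics
{'fx': 363.984359099413, 'fy': 363.984359099413, 'cx': 252.52263757301847, 'cy': 190.84914831969076, 'rvec': array([ 1.70776069,  1.91860109, -0.69977954]), 'tvec': array([ 0.06845106, -0.38434564,  1.14722052])}
{'fx': 418.3107297881401, 'fy': 418.3107297881401, 'cx': 251.87595583823946, 'cy': 193.5614826706525, 'rvec': array([ 2.18497606, -2.13472894,  0.08777041]), 'tvec': array([-0.00122991,  0.54577666,  1.13031313])}
0.1 0.0453 [[ 9.33113960e-01  3.59580732e-01 -1.85281486e-04]
 [ 3.59580695e-01 -9.33113266e-01  1.16449167e-03]
 [ 2.45840156e-04 -1.15322708e-03 -9.99999305e-01]]
```

View pics/scene0.png

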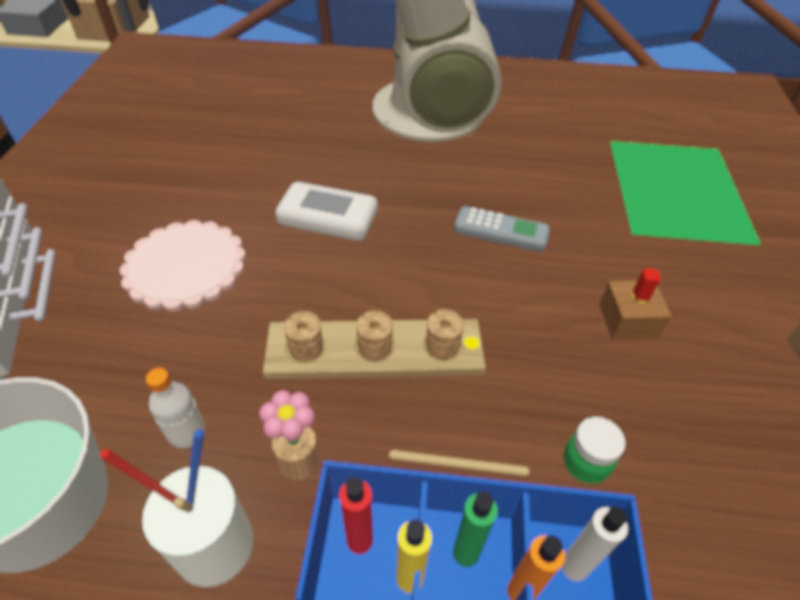

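View pics/top0.png

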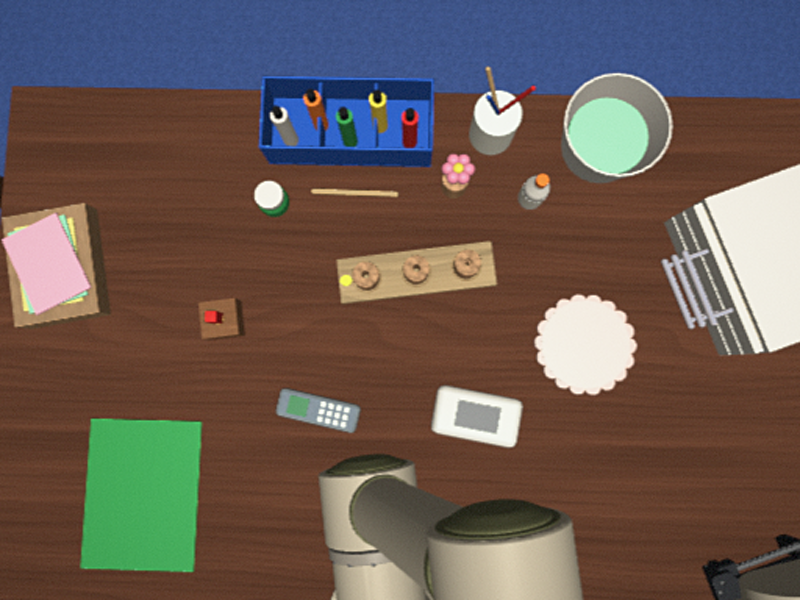

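The scene view shows the rack with three pots and the yellow dot at its right end, and the gauge standing in its stand. In the top view (800 px scale) the dot is at (346,280), the pots at (366,275), (416,268) and (467,263), the handle at (212,317), the stand at (221,318) and the plate at (586,345).

```bash
cat > h.py <<'E'
import numpy as np, cv2
from rig import ctrl,capture,camera_model
def ray(n,uv):
    m=camera_model(n);R=cv2.Rodrigues(m["rvec"])[0]
    d=R.T@np.array([(uv[0]-m["cx"])/m["fx"],(uv[1]-m["cy"])/m["fy"],1]);return -R.T@m["tvec"],d
def onz(n,uv,z):
    c,d=ray(n,uv);return (c+d*(z-c[2])/d[2])[:2]
def proj(n,p):
    m=camera_model(n);K=np.array([[m["fx"],0,m["cx"]],[0,m["fy"],m["cy"]],[0,0,1]])
    return cv2.projectPoints(np.array([p],float),m["rvec"],m["tvec"],K,None)[0][0,0]
def blobs(mask,amin):
    n,l,s,c=cv2.connectedComponentsWithStats(mask.astype(np.uint8))
    return [(c[i],s[i]) for i in range(1,n) if s[i,4]>=amin]
E
python3 - <<'E'
from h import *
im={n:capture(n) for n in("scene","top")}
for n in im: np.save(f"{n}.npy",im[n])
t=im["top"].astype(int);h=cv2.cvtColor(im["top"],cv2.COLOR_RGB2HSV)
hs=cv2.cvtColor(im["scene"],cv2.COLOR_RGB2HSV)
def show(lbl,n,m,z,a=6):
    for c,s in blobs(m,a): print(lbl,n,c.round(1),s,onz(n,c,z).round(4))
for n,H in(("top",h),("scene",hs)):
    show("yel",n,(abs(H[...,0].astype(int)-29)<4)&(H[...,1]>200)&(H[...,2]>180),.014)
    show("red",n,((H[...,0]<5)|(H[...,0]>175))&(H[...,1]>200)&(H[...,2]>140),.096)
    m=(H[...,1]<60)&(H[...,2]>215); show("plate",n,m,.01,800)
def crop(n,x,y,w,hh,k):return cv2.resize(im[n][y:y+hh,x:x+w,::-1],None,fx=k,fy=k,interpolation=cv2.INTER_NEAREST)
a=crop("top",210,150,114,48,7);b=crop("scene",165,190,150,52,5)[:,:750]
c=crop("top",122,186,38,36,7)
out=np.zeros((600,800,3),np.uint8);out[:336,:798]=a;out[338:338+252,:266]=c
out[338:338+260,268:]=b[:,:532] 
cv2.imwrite("pics/crop.png",out)
E
```

```text
red top [261.7  76.2] [258  72   9   8  31] [ 0.8552 -0.0088]
red top [137.7 201.9] [137 199   2   7  10] [0.5102 0.3077]
plate top [489.7 159.5] [ 451  106   61  119 4538] [ 0.6582 -0.6525]
plate top [ 28.6 168.5] [   2  137   55   63 2005] [0.6052 0.6513]
plate top [374.2 220.1] [ 343  189   64   63 3052] [ 0.481  -0.3298]
plate top [305. 267.] [ 278  249   55   37 1023] [ 0.3474 -0.1395]
yel scene [301.5 219.2] [298 217   8   6  39] [0.5892 0.0978]
yel scene [180.8 263.4] [180 261   3   6  11] [ 0.7185 -0.1232]
yel scene [185.  262.9] [184 261   3   5   9] [ 0.7166 -0.1158]
red scene [415.  180.7] [408 172  14  19 155] [0.5306 0.3079]
plate scene [116.2 168.5] [  77  142   79   54 3106] [ 0.4925 -0.3307]
plate scene [121.6 330.5] [  92  299   58   56 1929] [ 0.8496 -0.1911]
```

View pics/crop.png

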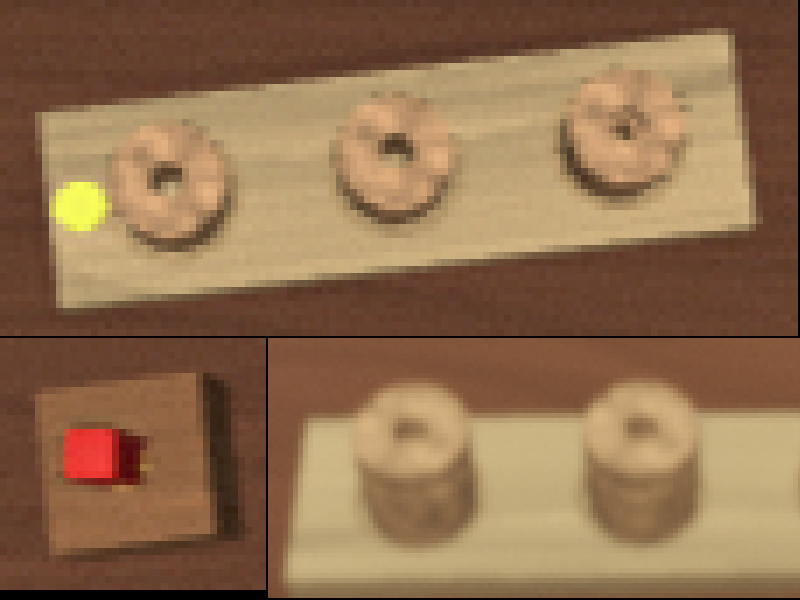

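The crop shows the three pot tops at crop px (170,182), (396,155) and (625,130). The handle's top face is at (90,457), and it is turned slightly differently from the stand, which is centred near (125,463).

```bash
python3 - <<'E'
from h import *
im=np.load("top.npy");K=8
def up(x,y,w,h): return cv2.resize(im[y:y+h,x:x+w],None,fx=K,fy=K,interpolation=cv2.INTER_CUBIC)
def full(p,x,y): return (np.array(p)+.5)/K-.5+[x,y]
out=[]
x,y=210,150;u=up(x,y,114,48);H=cv2.cvtColor(u,cv2.COLOR_RGB2HSV).astype(int)
for p in[(24,26),(61,17),(45,29),(78,14),(10,6),(28,34)]: print(p,H[p[1]*K+4,p[0]*K+4])
rk=(H[...,2]>125)&(H[...,1]<150)
hb=H[...,1]>60
def pots(n,cs,z,f):
    for c in cs: print(n,c,onz(n,c,z))
cork=((H[...,0]<13)&(H[...,2]>140)).astype(np.uint8)
cork=cv2.morphologyEx(cork,cv2.MORPH_OPEN,np.ones((9,9)))
o=u.copy()
for c in cv2.findContours(cork,cv2.RETR_EXTERNAL,cv2.CHAIN_APPROX_NONE)[0]:
    if cv2.contourArea(c)<5000: continue
    hull=cv2.convexHull(c)[:,0]
    w=np.array([onz("top",full(p,x,y),.058) for p in c[:,0]])
    (cx,cy),r=cv2.minEnclosingCircle(hull.astype(np.float32))
    e=cv2.fitEllipse(w.astype(np.float32)*1000)
    print("pot",np.round(e,1).tolist() if 0 else e,onz("top",full((cx,cy),x,y),.058).round(4),r/K)
    cv2.drawContours(o,[c],-1,(0,0,255),1)
wood=(((H[...,2]>150)&(H[...,0]>12))|(cork>0)).astype(np.uint8)
wood=cv2.morphologyEx(wood,cv2.MORPH_CLOSE,np.ones((41,41)))
c=max(cv2.findContours(wood,cv2.RETR_EXTERNAL,cv2.CHAIN_APPROX_NONE)[0],key=cv2.contourArea)
cv2.drawContours(o,[c],-1,(0,255,0),1)
w=np.array([onz("top",full(p,x,y),.014) for p in c[:,0]]);print("rack",cv2.minAreaRect((w*1000).astype(np.float32)))
ye=(H[...,0]>25)&(H[...,0]<36)&(H[...,1]>140)&(H[...,2]>200)
for cc,s in blobs(ye,800): print("dot",onz("top",full(cc,x,y),.014))
x,y=122,186;u=up(x,y,38,36);H=cv2.cvtColor(u,cv2.COLOR_RGB2HSV).astype(int);R=u.astype(int)
for p in[(20,28),(7,11),(12,17),(19,17),(3,3),(31,20)]: print(p,H[p[1]*K+4,p[0]*K+4],R[p[1]*K+4,p[0]*K+4])
red=((R[...,0]>180)&(R[...,1]<90)).astype(np.uint8)
st=((R[...,0]>106)).astype(np.uint8);st=cv2.morphologyEx(st,cv2.MORPH_CLOSE,np.ones((61,61)));st=cv2.morphologyEx(st,cv2.MORPH_OPEN,np.ones((25,25)))
o2=u.copy()
for nm,m,z in(("handle",red,.096),("stand",st,.048)):
    c=max(cv2.findContours(m,cv2.RETR_EXTERNAL,cv2.CHAIN_APPROX_NONE)[0],key=cv2.contourArea)
    cv2.drawContours(o2,[c],-1,(0,255,0),1)
    w=np.array([onz("top",full(p,x,y),z) for p in c[:,0]]);print(nm,cv2.minAreaRect((w*1000).astype(np.float32)),w.mean(0))
O=np.zeros((600,800,3),np.uint8);a=cv2.resize(o,(800,337));O[:337]=a;O[338:338+250,:264]=cv2.resize(o2,(264,250))
cv2.imwrite("pics/seg.png",O[:,:,::-1])
# scene red: handle top for cross check
print("proj", proj("scene",[.5102,.3077,.096])*1.5625)
E
```

```text
(24, 26) [ 20  90 188]
(61, 17) [ 14 110 200]
(45, 29) [ 19  96 194]
(78, 14) [ 19  95 185]
(10, 6) [  9 140 100]
(28, 34) [ 16 120 102]
rack ((604.0039672851562, -26.781417846679688), (80.70559692382812, 281.6352233886719), 8.058578491210938)
dot [0.58626067 0.09970459]
(20, 28) [ 12 133 153] [153 106  73]
(7, 11) [ 13 138 142] [142  99  65]
(12, 17) [  1 195 238] [238  63  56]
(19, 17) [  4 203  89] [89 27 18]
(3, 3) [ 10 149 103] [103  63  43]
(31, 20) [ 10 136  60] [60 39 28]
handle ((509.7283630371094, 317.0834045410156), (18.01934051513672, 19.154767990112305), 1.2911057472229004) [0.50965407 0.31700944]Traceback (most recent call last):
  File "<stdin>", line 38, in <module>
  File "h.py", line 7, in onz
    c,d=ray(n,uv);return (c+d*(z-c[2])/d[2])[:2]
        ~~~^^^^^^
  File "h.py", line 4, in ray
    m=camera_model(n);R=cv2.Rodrigues(m["rvec"])[0]
ValueError: time passes only in moves, steps and waits
```

```bash
sed -i 's/^from rig.*/from rig import ctrl,capture,camera_model as _cm\nfrom functools import lru_cache\ncamera_model=lru_cache(None)(_cm)/' h.py; python3 - <<'E'
from h import *
K=8;o=[]
def up(n,x,y,w,h): return cv2.resize(np.load(n+".npy")[y:y+h,x:x+w],None,fx=K,fy=K,interpolation=cv2.INTER_CUBIC)
def full(p,x,y): return (np.array(p)+.5)/K-.5+[x,y]
def W(n,c,x,y,z): return np.array([onz(n,full(p,x,y),z) for p in c[:,0]])
big=lambda m:max(cv2.findContours(m,cv2.RETR_EXTERNAL,cv2.CHAIN_APPROX_NONE)[0],key=cv2.contourArea)
x,y=210,150;u=up("top",x,y,114,48);H=cv2.cvtColor(cv2.GaussianBlur(u,(0,0),3),cv2.COLOR_RGB2HSV).astype(int);o=u.copy()
cork=((H[...,0]<17)&(H[...,2]>150)).astype(np.uint8)
cork=cv2.morphologyEx(cork,cv2.MORPH_OPEN,np.ones((15,15)))
for c in cv2.findContours(cork,cv2.RETR_EXTERNAL,cv2.CHAIN_APPROX_NONE)[0]:
    if cv2.contourArea(c)<5000: continue
    hull=cv2.convexHull(c);w=W("top",hull,x,y,.058)*1000
    print("pot",cv2.fitEllipse(w.astype(np.float32)),cv2.minEnclosingCircle(w.astype(np.float32)))
    cv2.drawContours(o,[c],-1,(0,0,255),1)
dark=(H[...,2]<140)
for cc,s in blobs(dark,100):
    if s[4]<3000: print("hole",onz("top",full(cc,x,y),.055)*1000,s[4])
x,y=122,186;u=up("top",x,y,38,36);R=u.astype(int);o2=u.copy()
red=((R[...,0]>165)&(R[...,1]<95)).astype(np.uint8)
st=((R[...,0]>122)).astype(np.uint8);st=cv2.morphologyEx(st,cv2.MORPH_CLOSE,np.ones((41,41)));st=cv2.morphologyEx(st,cv2.MORPH_OPEN,np.ones((25,25)))
for nm,m,z in(("handle",red,.096),("stand",st,.048)):
    c=big(m);cv2.drawContours(o2,[c],-1,(0,255,0),1)
    print(nm,cv2.minAreaRect((W("top",c,x,y,z)*1000).astype(np.float32)))
O=np.zeros((600,800,3),np.uint8);O[:337]=cv2.resize(o,(800,337));O[338:338+250,:264]=cv2.resize(o2,(264,250))
# scene view
x,y=165,190;u=up("scene",x,y,150,52);H=cv2.cvtColor(cv2.GaussianBlur(u,(0,0),3),cv2.COLOR_RGB2HSV).astype(int)
print([H[py*K,px*K].tolist() for px,py in[(20,13),(30,11),(30,27),(45,25)]])
for p in[(591.4,62.3),(604,-26.8),(616.6,-115.9)]:
    for r in np.linspace(0,6.28,24): 
        q=(proj("scene",[p[0]/1000+.023*np.cos(r),p[1]/1000+.023*np.sin(r),.058])-[x,y]+.5)*K
        cv2.circle(u,tuple(int(v) for v in q),1,(255,0,0),-1)
O[338:338+183,270:798]=cv2.resize(u,(528,183))
cv2.imwrite("pics/seg.png",O[:,:,::-1])
print("handle top expected in scene", proj("scene",[.5097,.3171,.096]))
E
```

```text
pot ((591.3697509765625, 62.047279357910156), (44.648555755615234, 47.102989196777344), 25.227659225463867) ((590.3916015625, 61.833106994628906), 23.90670394897461)
pot ((604.20654296875, -25.968097686767578), (45.067501068115234, 46.28419876098633), 31.105554580688477) ((604.3968505859375, -25.655977249145508), 23.898757934570312)
pot ((616.4479370117188, -115.26465606689453), (44.845252990722656, 45.994911193847656), 131.35389709472656) ((616.0077514648438, -114.9022445678711), 23.640499114990234)
hole [ 597.56560836 -102.89530963] 2514
hole [ 614.97481117 -114.36712378] 256
hole [606.78086318 -26.80387461] 787
hole [593.62710421  63.0692829 ] 738
hole [582.94740528 -24.4788221 ] 1917
hole [571.54374994  52.17975041] 1973
handle ((509.7281188964844, 317.1156311035156), (18.674596786499023, 19.972267150878906), 1.290722370147705)
stand ((510.23614501953125, 317.84124755859375), (64.5748062133789, 64.64414978027344), 8.985645294189453)
[[14, 123, 156], [16, 108, 192], [17, 113, 176], [21, 89, 201]]
handle top expected in scene [417.83785082 173.40201139]
```

View pics/seg.png

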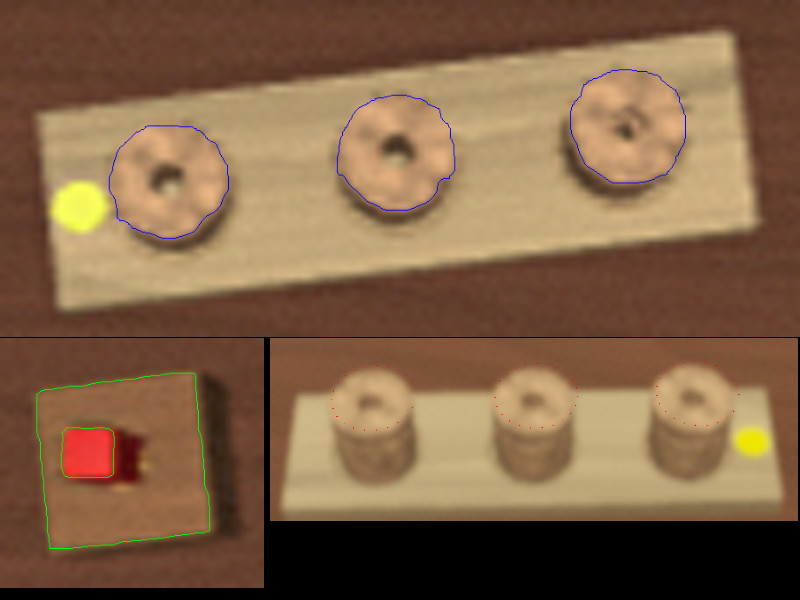

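The fits agree: the pots are at (591.4,62.1), (604.2,-26.2) and (616.4,-115.4) mm, the rack is yawed 8°, the gauge is at about (510,317.4) with yaw 1.3°, and the plate is at about (482,-330). Next I grasp the gauge.

```bash
cat >> h.py <<'E'
def rot(deg):
    a=np.deg2rad(deg);c,s=np.cos(a),np.sin(a)
    return np.array([[c,s,0],[s,-c,0],[0,0,-1.]])
PZ=0.0453; GZ=0.070           # grasp height on gauge above its tip
S=np.array([.5100,.3174]); P=np.array([[.5914,.0621],[.6042,-.0262],[.6164,-.1154]])
def tip(xy,z,**k): return ctrl.move_linear([xy[0],xy[1],z+GZ+PZ],**k)  # gauge tip to xy,z
def tipz(): return ctrl.get_ee_pos()[2]-PZ-GZ
E
python3 - <<'E'
from h import *
ctrl.move_pose([*S,.20],rot(1.3))
print(ctrl.get_clock())
ctrl.move_linear([*S,.008+GZ+PZ],max_speed=.12)
f0=ctrl.get_wrist_force();ctrl.command_gripper(.012)
print(ctrl.get_grip_width(),ctrl.get_finger_force(),ctrl.get_wrist_force()-f0,ctrl.get_ee_pos())
print(tip(S,.10,max_speed=.12),ctrl.get_wrist_force()-f0,ctrl.get_grip_width(),ctrl.get_clock())
E
```

```text
3.2667
0.019915178370848694 29.990673868451267 [ 0.86426883 -2.48402329 -0.06834712] [0.51001038 0.31721676 0.12330941]
False [ 1.21561294 -1.45410592 -1.85385254] 0.019233359207502482 6.0083
```

```bash
python3 - <<'E'
from h import *
tip(P[0],.085,max_speed=.25)
tip(P[0],.066,max_speed=.08); ctrl.pause(.2); f0=ctrl.get_wrist_force()
hit=tip(P[0],.0165,max_speed=.035,max_force=5)
print(hit,tipz(),ctrl.get_wrist_force()-f0,ctrl.get_grip_width(),ctrl.get_clock())
E
```

```text
True 0.01799232628703909 [-0.16727735 -0.30683839  5.70646452] 0.019438340842075148 9.1
```

```bash
cat > t.py <<'E'
from h import *
import sys
i=int(sys.argv[1])
a=ctrl.get_ee_pos()[:2]
tip(P[i-1],.085,max_speed=.1)
tip(P[i],.085,max_speed=.2)
tip(P[i],.066,max_speed=.08); ctrl.pause(.2); f0=ctrl.get_wrist_force()
hit=tip(P[i],.0165,max_speed=.035,max_force=5)
print(hit,tipz(),ctrl.get_wrist_force()-f0,ctrl.get_grip_width(),ctrl.get_clock())
E
python3 t.py 1
```

```text
True 0.01797606055487211 [-0.22889372 -1.04485905  5.95039224] 0.01956678052899595 12.3917
```

```bash
python3 t.py 2
```

```text
True 0.04174718915988945 [ 0.86037806 -1.41466823  0.5461039 ] 0.019644736545986245 15.1917
```

```bash
python3 - <<'E'
from h import *
tip(P[2],.048,max_speed=.03);ctrl.pause(.3);f0=ctrl.get_wrist_force()
hit=tip(P[2],.0165,max_speed=.02,max_force=5)
print(hit,tipz(),ctrl.get_wrist_force()-f0,ctrl.get_clock())
E
```

```text
True 0.04217066333412811 [ 1.28844651 -0.20168935  3.67656743] 16.45
```

Pots 1 and 2 took the pin down to the collar; pot 3 stopped it at the same depth twice, so it is the bad one. Now I return the gauge.

```bash
python3 - <<'E'
from h import *
tip(P[2],.095,max_speed=.1)
S=S+[0,-.0002]
tip(S,.095,max_speed=.25)
tip(S,.056,max_speed=.1);ctrl.pause(.2);f0=ctrl.get_wrist_force()
hit=tip(S,.0065,max_speed=.035,max_force=5)
print(hit,tipz(),ctrl.get_wrist_force()-f0,ctrl.get_grip_width(),ctrl.get_clock())
E
```

```text
True 0.008001280417883394 [-1.10012606 -0.75468022  6.3020829 ] 0.020111278934969327 21.0833
```

```bash
python3 - <<'E'
from h import *
p=ctrl.get_ee_pos()
ctrl.command_gripper(.045)
ctrl.move_linear([*p[:2],.21],max_speed=.15)
ctrl.command_gripper(.064)
ctrl.move_pose([*P[2],.20],rot(8))
a=capture("top");b=capture("scene")
ctrl.move_linear([*P[2],.038+PZ],max_speed=.1)
f0=ctrl.get_wrist_force()
ctrl.command_gripper(.036)
print(ctrl.get_grip_width(),ctrl.get_finger_force(),ctrl.get_wrist_force()-f0)
ctrl.move_linear([*P[2],.15+PZ],max_speed=.12)
print(ctrl.get_grip_width(),ctrl.get_wrist_force()-f0,ctrl.get_clock())
c=capture("scene")
cv2.imwrite("pics/mid.png",cv2.resize(np.hstack([c[70:290,60:],b[70:290,360:]])[:,:,::-1],(800,292)))
E
```

```text
0.044778700748781375 30.000206602813932 [-0.45214768  0.71563992  2.1567493 ]
0.044837675489498595 [-1.66502389  0.33117157 -2.07823724] 27.3917
```

View pics/mid.png

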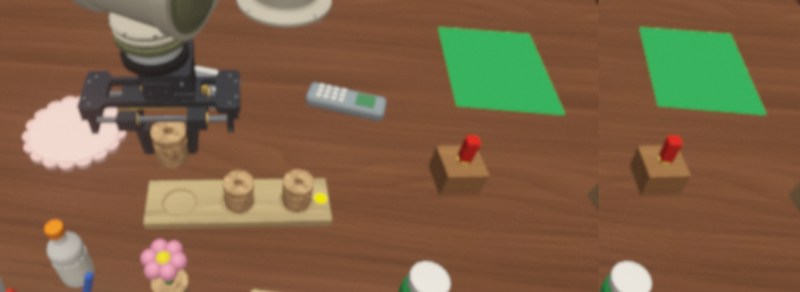

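The picture shows the gauge back in its stand at (470,150), pot 3 in the gripper at (170,145) and the two good pots still in the rack. Next I place the pot on the plate.

```bash
python3 - <<'E'
from h import *
T=[.482,-.330]
ctrl.move_linear([*T,.15+PZ],max_speed=.2)
ctrl.move_linear([*T,.055+PZ],max_speed=.1);ctrl.pause(.2)
hit=ctrl.move_linear([*T,.0385+PZ],max_speed=.02,max_force=3)
print(hit,ctrl.get_ee_pos()[2]-PZ,ctrl.get_wrist_force())
ctrl.command_gripper(.064);ctrl.pause(.2)
ctrl.move_linear([*T,.20],max_speed=.1)
ctrl.move_pose([.30,-.30,.30],rot(8))
print(ctrl.get_clock())
a=capture("top");c=capture("scene")
cv2.imwrite("pics/end.png",cv2.resize(np.hstack([c[70:290,60:450],a[130:350,100:430]])[:,:,::-1],(800,244)))
E
```

```text
True 0.040288790141422316 [-0.40874992  1.11628363  4.67395944]
33.6667
```

View pics/end.png

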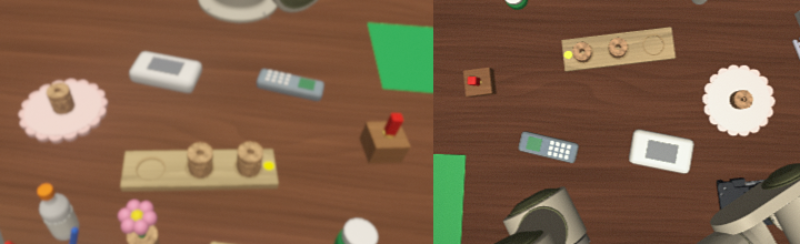

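The pot stands upright on the plate at (60,97) in the scene view and (741,100) in the top view. The gauge is home, the good pots are in their pockets, and the robot is clear.

```bash
python3 -c "
from rig import ctrl
print(ctrl.job_done())"
```

```text
the job is handed in; nothing more can be done
None
```

The job is handed in: pots 1 and 2 took the pin to its collar and stayed in the rack, pot 3 stopped it and now stands on the pink plate, and the gauge is back in its stand, after about 34 s on the robot clock.

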